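# Close and lock a pipette tip box in its stand

## Task

The pipette tip box in the bench stand has been left open: with the fingertips push its thrown-back lid over from behind and down until it is fully shut, and only then push the catch at the front of the box along its rail until it stops over the lid's tab. Only push: do not lift, shove or tip the stand, and leave the things standing around it where they are. Finish with the hand clear.

Things in the scene. Friction and masses are not known exactly. Their poses are not given: they have to be found in the camera images.
- stand_mid (a point): Flat aluminium stand, 186 x 150 mm, loose, 1.6 to 2.4 kg, carrying a fixed clear tip box 90 x 122 mm (top at 95 mm above the worktop when shut). Point: on the base plate under the box's middle, 10 mm above the worktop; plate x -105 to +81, y +-75 mm. Axes: x from the front (catch side, to the robot's left) to the back (hinge side, to its right), y along the catch's rail, away from the robot, z up.
- lid_hinge (a point): Middle of the lid's hinge line (along y) at the back of the box, 63 mm above the worktop; axes as the stand's. Thrown back, the lid's outer face runs in this x-z plane from (29, -14) to its upper edge (65, 62) mm. A fingertip behind it, 50 mm above the hinge, pushed to x = -30 mm turns it to about 0.5 rad; then push down on it from above.
- lid_edge (a point): Middle of the lid's outer free edge, the top corner farthest from the hinge; it moves with the lid. The lid is a light clear shell, 84 mm from hinge to front, 122 mm wide, 30 mm deep; shut, its top is 32 mm above the hinge. Its tab, 30 mm wide, in the middle of the front, then lies 65 to 71 mm above the worktop, out to x = -45 mm from the stand's middle.
- catch_post (a point): Grey upright post of the sliding catch in front of the box: on its axis, 50 mm above the worktop; axes as the stand's. Post 18 mm (x) by 26 mm (y), 22 to 73 mm above the worktop, 70 mm in front of the stand's middle, 31 mm clear of the box. At its top a nose reaches 30 mm to +x (73 to 81 mm high). Rail: up to 24 mm high.
- tipbox_lid (a joint): Lid angle in rad: 0 shut, 1.9 to 2.0 thrown back (start). No spring: the light, stiff lid stays about where it is left, so it has to be pushed all the way down.
- catch (a joint): Position of the catch along its rail in m: 0 open (at the near end, 50 mm short of the tab), 0.050 fully home over the tab, against its stop. Grows towards the stand's +y; starts at 0 to 0.012. It has friction of about 1.2 N and stays where it is left.
- jar: White jar with a screw cap, 48 mm across and 87 mm tall, loose, in front of the stand (robot's left); origin at the centre of its underside. Leave alone.
- boats: Stack of square white weighing boats, 80 x 80 x 35 mm, loose, behind the hinge side of the stand (robot's right); origin at the centre of its underside. Leave alone.
- timer: Small bench timer with a sloping face, 70 x 78 x 34 mm, loose, in front of the stand (robot's left), nearer the robot; origin at the centre of its underside. Leave alone.

How it is judged:
By the outcome, as a careful person would: the job done as asked, in the order asked, and still so for the second after the job is handed in, with the robot touching nothing.
It also fails if it takes over 48 s, if anything falls off the work surface, if the arm or the gripper's body presses on something with over 40 N, if the wrist force passes 120 N, or if a joint passes its speed limit or range.

## Robot

A 7-joint arm with a two-finger parallel gripper is mounted at the origin on a cart in front of the work surface, level with it; the furniture and walls round the work are solid. World frame = base frame: x ahead of the robot, y to its left, z up, the work surface at z = 0. Lengths are in m, angles in rad, forces in N, time in s.
With the tool pointing down it reaches from about 0.425 to 0.925 m from the base axis. Payload 6.8 kg.
Tool frame: the origin (TCP) lies on the centre line of the jaws, within the pads' length; the fingertips stand 19 mm ahead of it and the grasp point (between the pads) is the TCP (tcp_to_tips is the distance from the TCP to the fingertips, in m); x points along the fingers, y is the direction in which the jaws open and shut, and the axes are right-handed (so a half turn about x gives the same grasp; the last joint's range is limited). The gripper opens to 85 mm and grips with 20 to 120 N. Pads are 22 mm wide; open, the fingers measure 114 mm over their backs; the gripper's body (76 mm by 85 mm) begins 54 mm behind the grasp point. The pads swing forward as they close: fully open they stand 13 mm farther back than shut.
Start: joints at [-1.267, 0.477, 0.022, 1.555, -0.011, 1.109, -0.083], TCP at [0.27, 0.619, 0.22] pointing down, gripper open.
Joint ranges: [-2.96, 2.96], [-0.34, 2.1], [-1.41, 1.46], [0.24, 2.44], [-1.37, 4.51], [0.17, 1.92], [-2.96, 2.96]. Speed limits (rad/s): [2.39, 2.39, 3.14, 3.14, 3.14, 3.14, 3.14].

## Interface

Orientations are given as a unit quaternion [w, x, y, z].
In Python, from station import get_obs, read_camera, hand_in, spot_in, cut_out, tcp_to_tips gives the robot as it stands.
- The arm moves only by the shell command python3 -m jog 'ROWS' [FORCE]. ROWS is JSON, a list of rows, each an object of numbers: "gripper": the closure, from 0 (fully open) to 1 (shut); "dx", "dy", "dz": the shift along the world's x, y, z in m; "rx", "ry", "rz": the turn, a rotation vector about the world's x, y, z in degrees. In form: [{"gripper": .., "dx": .., "dy": .., "dz": .., "rx": .., "ry": .., "rz": ..}, ...]. A call has 1 to 10 rows; each row is the pose to reach, as a shift and turn from the pose commanded when the call began; what a row does not reach only later rows make up. A row lasts 1/10 s, in which the tool goes at most 50 mm and 8.59 degrees, less where a joint would pass 70% of its speed; a pose out of reach is approached as far as the arm can. A call with a gripper value outside its range is refused whole. The fingers move at their own pace and stop on an object; FORCE is the grip in N (left out, the last holds). Time passes only in rows, so rows that repeat a pose let the fingers close. It gives the time, the measured TCP pose, the force and the opening at its end, in the units of the state.
- get_obs(): the state, without advancing time (a new reading comes with each control period).
- read_camera(name): name is "scene" or "top"; returns a dict with "pixels" (400x640x3 uint8, blue, green, red), "range_z" (400x640 float32, m along the optical axis (not along the pixel's ray), 0 where there is no reading), "camera_matrix" (3x3 intrinsics, pixels), "D" ([k1, k2, p1, p2, k3] as OpenCV has them; the pictures are not rectified), "cam_to_world" (4x4, takes a point from camera to world coordinates). Camera axes: x right, y down, z forward; pixel columns grow to the right and rows downward; lengths in m; the calibration is good to about 2 mm. A picture is of the moment at which its call begins.
- hand_in(): hands the job in, once; it reports no verdict.
Trained networks look in the newest picture that a camera, given by its name, has taken for a name from the list of things; names that differ only in an ending like _2 or _b are one class to them, and where a whole thing is asked for, a point or a joint stands for the part that bears it (a point fixed in the world has none). Each returns a list of dicts, best first, with "conf" (0 to 1); they miss things now and then, are a little off and sometimes report something else, mostly with a low value. They report only what shows in the picture. A call takes as long as a camera call.
- spot_in(camera, label): "box" ([centre column, centre row, width, height] in pixels, round what is visible of it).
- cut_out(camera, label): "mask" (400x640 bool, what is visible of it) and "box" ([centre column, centre row, width, height] in pixels, round what is visible of it).
The state is a dict: "t": time; "q": joint angles; "joint_vel": joint speeds; "joint_torque": joint torques, N m; "eef_pos": TCP position; "tool_rot": TCP orientation; "contact_force": force on the tool from outside, world axes, zero at the start; "torque": the same for the moment, N m; "gripper_width": opening from 0.0 (shut) to 1.0 (fully open).
Only numpy, scipy, OpenCV 4.12 (cv2) and the standard library are available. Lean on these libraries where they do the work, as an engineer would, in place of code of your own. Each camera call takes 0.05 s, during which the arm holds its last target. There are 200 camera calls.

## Working session

There is one attempt and no reset: what is moved stays moved. The work goes in short steps, Python scripts to look and compute and a shell command to move; the robot and the scene stay as the last step left them, time stands still between calls to the robot, and variables do not carry over. Pictures are saved under pics/ and viewed, about 8 in all and at most 12, crops included, and the job is handed in when it is done.

```bash
mkdir -p pics; cat > h.py <<'E'
import numpy as np,cv2
from station import *
def world(c,us,vs):
    us=np.atleast_1d(us).astype(float);vs=np.atleast_1d(vs).astype(float)
    z=c["range_z"][vs.astype(int),us.astype(int)]
    n=cv2.undistortPoints(np.stack([us,vs],1)[:,None],np.array(c["camera_matrix"]),np.array(c["D"]))[:,0]
    p=np.c_[n*z[:,None],z,np.ones(len(z))]
    w=(np.array(c["cam_to_world"])@p.T).T[:,:3]; w[z==0]=np.nan
    return w
def cloud(c):
    v,u=np.mgrid[0:400,0:640]
    return world(c,u.ravel(),v.ravel()).reshape(400,640,3)
E
python3 - <<'E'
from h import *
ims=[]
for n in["scene","top"]:
    c=read_camera(n);ims.append(c["pixels"]);np.save(f"{n}0.npy",cloud(c))
    print(n,np.round(c["cam_to_world"],3).tolist())
    for l in["stand_mid","lid_hinge","lid_edge","catch_post","jar","boats","timer"]:
        r=cut_out(n,l)[:2]
        for d in r:
            m=d["mask"];w=cloud(c)[m];print(l,round(d["conf"],2),np.round(d["box"]),np.round(np.nanpercentile(w,[2,50,98],axis=0),3).tolist())
    cv2.imwrite(f"pics/{n}0.png",c["pixels"])
o=get_obs();print(o);print(tcp_to_tips)
E
```

```text
scene [[0.894, -0.303, 0.331, 0.156], [-0.448, -0.571, 0.687, -0.599], [-0.019, -0.763, -0.646, 0.751], [0.0, 0.0, 0.0, 1.0]]
stand_mid 0.58 [361. 253. 125.  90.] [[0.449, -0.128, 0.006], [0.513, -0.057, 0.059], [0.617, 0.079, 0.141]]
lid_hinge 0.94 [359. 253. 123.  81.] [[0.449, -0.129, 0.006], [0.513, -0.057, 0.059], [0.616, 0.079, 0.141]]
lid_hinge 0.61 [401. 343.  59.  56.] [[0.441, -0.294, 0.016], [0.487, -0.248, 0.023], [0.528, -0.207, 0.035]]
lid_edge 0.64 [390. 242.  66.  63.] [[0.497, -0.134, 0.056], [0.54, -0.109, 0.132], [0.619, -0.063, 0.146]]
catch_post 0.82 [324. 233.  21.  37.] [[0.464, 0.005, 0.014], [0.474, 0.027, 0.066], [0.495, 0.044, 0.084]]
jar 0.92 [325. 191.  24.  41.] [[0.524, 0.135, 0.006], [0.54, 0.144, 0.058], [0.566, 0.174, 0.089]]
boats 0.81 [400. 344.  58.  59.] [[0.441, -0.294, -0.0], [0.487, -0.248, 0.022], [0.529, -0.203, 0.035]]
timer 0.72 [389. 244.  64.  62.] [[0.497, -0.134, 0.061], [0.541, -0.11, 0.132], [0.617, -0.082, 0.146]]
timer 0.62 [285. 226.  44.  34.] [[0.403, 0.102, 0.0], [0.439, 0.119, 0.022], [0.484, 0.178, 0.036]]
top [[0.002, -0.982
[... 1037 characters left out ...]
76, 0.036]]
{'t': 0.8, 'q': array([-1.26707022,  0.47698202,  0.02238356,  1.55538625, -0.01150659,
        1.10931766, -0.08310092]), 'joint_vel': array([-0.0011897 ,  0.00050831, -0.00097885, -0.00022997,  0.00138969,
        0.00117   , -0.00043456]), 'joint_torque': array([ 4.02120850e-04, -5.96280277e+01,  1.60597086e+00, -2.81529486e+01,
        1.23665421e-02,  1.67541333e-03, -1.43160918e-05]), 'eef_pos': array([0.27018089, 0.61858925, 0.21962547]), 'tool_rot': array([ 0.69216009,  0.14459282,  0.69217632, -0.14456578]), 'contact_force': array([ 0.47052028, -0.10520306, -0.06850919]), 'torque': array([-0.03334051,  0.0013761 ,  0.05540865]), 'gripper_width': 0.9998727260768862}
0.019
```

```bash
python3 - <<'E'
from h import *
a=cv2.imread("pics/scene0.png")[160:390,240:470];b=cv2.imread("pics/top0.png")[110:280,250:530]
a=cv2.resize(a,(460,460));b=cv2.resize(b,(560,340))
cv2.imwrite("pics/a.png",cv2.resize(cv2.imread("pics/scene0.png")[170:380,250:450],(760,798*600//798))[:600]);cv2.imwrite("pics/b.png",cv2.resize(b,(784,476)))
# base plate fit
T=np.load("top0.npy")
m=(abs(T[...,2]-0.010)<0.004)&(T[...,0]>.4)&(T[...,0]<.7)&(abs(T[...,1]+.02)<.13)
v=m.astype(np.uint8);n,lab,st,_=cv2.connectedComponentsWithStats(v)
print(st[st[:,4]>40])
P=T[m][:,:2];print(cv2.minAreaRect((P*1000).astype(np.float32)),np.percentile(P,[1,99],axis=0))
# lid upper edge points
S=T.reshape(-1,3);k=S[(S[:,2]>.135)&(S[:,2]<.15)&(abs(S[:,1]+.1)<.06)];print(len(k),k.mean(0),np.percentile(k,[2,98],axis=0), cv2.minAreaRect((k[:,:2]*1000).astype(np.float32)))
k=S[(S[:,2]>.070)&(S[:,2]<.09)&(abs(S[:,1]-.02)<.04)&(S[:,0]<.52)];print('catch top',len(k),cv2.minAreaRect((k[:,:2]*1000).astype(np.float32)))
E
```

```text
[[     0      0    640    400 254063]
 [   323    136     89      2     97]
 [   318    167     41     73   1284]
 [   354    199     65     36    431]]
((547.825439453125, -19.774383544921875), (287.42193603515625, 257.83587646484375), 0.29453909397125244) [[ 0.43968987 -0.11390286]
 [ 0.66778249  0.09607811]]
933 [ 0.67870796 -0.1097219   0.14156374] [[ 0.50888514 -0.15807488  0.13524421]
 [ 0.86473212 -0.06601129  0.14948107]] ((685.6970825195312, -103.83695983886719), (104.70443725585938, 366.20965576171875), 87.95916748046875)
catch top 266 ((491.26092529296875, 10.879653930664062), (34.65447998046875, 76.74176025390625), 33.8232536315918)
```

View pics/a.png

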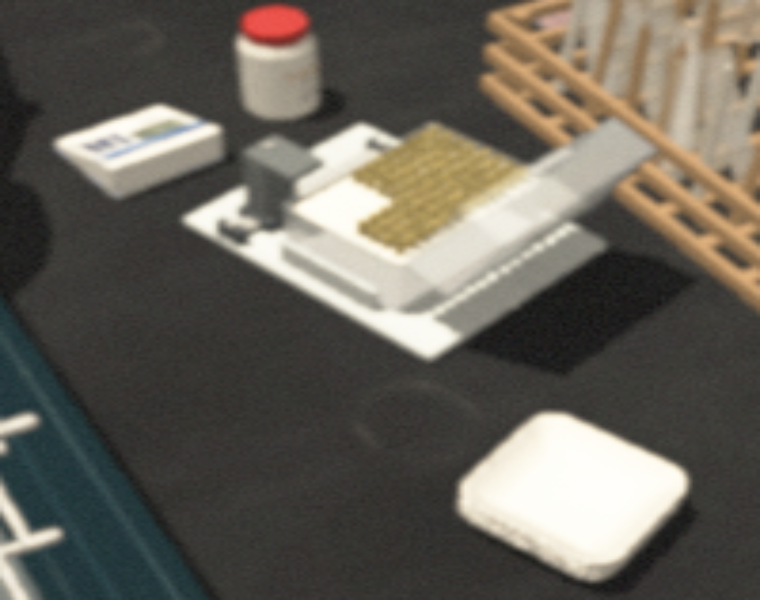

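View pics/b.png

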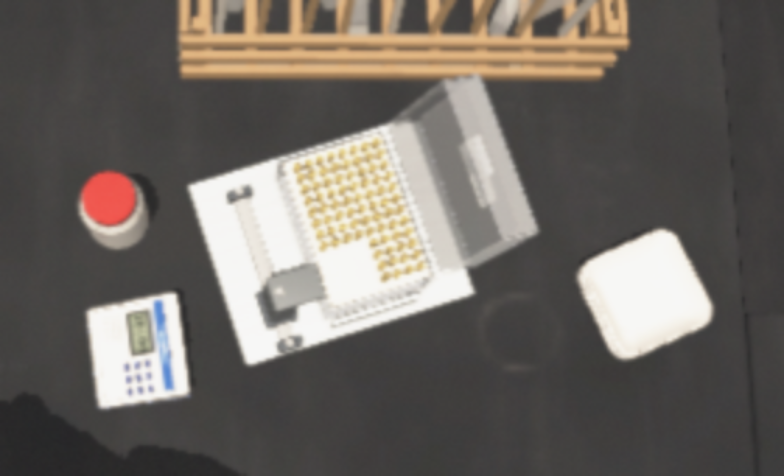

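The top view shows the stand rotated about 17°. The plate corners are at crop (190,185), (248,363) and (472,293), the catch is near its near end, the lid is thrown back to the right, and a rack stands beyond it. I'll fit the stand pose from the corners.

```bash
cat >> h.py <<'E'
def onplane(c,uv,z):
    n=cv2.undistortPoints(np.array(uv,float)[:,None],np.array(c["camera_matrix"]),np.array(c["D"]))[:,0]
    M=np.array(c["cam_to_world"]);d=(M[:3,:3]@np.c_[n,np.ones(len(n))].T).T
    return M[:3,3]+d*((z-M[2,3])/d[:,2])[:,None]
E
python3 - <<'E'
from h import *
c=read_camera("top")
b=np.array([[190,185],[248,363],[472,293]])/2.8+[250,110]
W=onplane(c,b,.010)[:,:2];print(W, np.linalg.norm(W[0]-W[1]),np.linalg.norm(W[1]-W[2]))
ex=W[2]-W[1];ey=W[0]-W[1]
L=np.array([[-.105,.075],[-.105,-.075],[.081,-.075]])
# rigid fit
A=L-L.mean(0);B=W-W.mean(0);th=np.arctan2((A[:,0]*B[:,1]-A[:,1]*B[:,0]).sum(),(A*B).sum())
R=np.array([[np.cos(th),-np.sin(th)],[np.sin(th),np.cos(th)]]);t=W.mean(0)-R@L.mean(0)
print("th",th,np.degrees(th),"t",t,"res",(R@L.T).T+t-W)
np.savez("stand.npz",R=R,t=t)
T=np.load("top0.npy").reshape(-1,3);S=np.load("scene0.npy").reshape(-1,3)
for nm,X in(("top",T),("scene",S)):
    l=np.c_[(X[:,:2]-t)@R,X[:,2]]
    k=l[(l[:,2]>.03)&(abs(l[:,1])<.07)&(l[:,0]>-.1)&(l[:,0]<.16)]
    for lo,hi in((-.1,-.045),(-.045,.02),(.02,.16)):
        q=k[(k[:,0]>lo)&(k[:,0]<hi)&(k[:,2]>.06)];print(nm,lo,len(q),np.round(np.percentile(q,[2,25,50,75,98],axis=0),3).tolist())
    q=k[(k[:,0]>.05)]
    for z in np.arange(.05,.15,.01):
        s=q[abs(q[:,2]-z)<.005]
        if len(s)>5: print(" z%.2f n%d x %s y %s"%(z,len(s),np.round(np.percentile(s[:,0],[5,50,95]),3),np.round(np.percentile(s[:,1],[2,98]),3)))
def loc(p): return np.r_[R@p[:2]+t,p[2]]
for p in([-.07,-.03,.05],[.045,0,.063],[.15,0,.12],[.15,.061,.12],[.15,-.061,.12]):print(p,loc(np.array(p)).round(3))
# rack
k=T[(T[:,0]>.58)&(T[:,0]<.8)&(abs(T[:,1])<.2)&(T[:,2]>.02)]
l=np.c_[(k[:,:2]-t)@R,k[:,2]];r=k[(l[:,1]>.075)];print("rack",np.percentile(r,[1,5,50,98],axis=0).round(3))
E
```

```text
[[ 0.57524579  0.10080916]
 [ 0.43414419  0.05605985]
 [ 0.48898505 -0.11889592]] 0.1480275697131728 0.18334950570774236
th -1.2659908347934308 -72.53593173590744 t [ 0.5362106  -0.02085754] res [[ 9.96415982e-04  1.00143018e-03]
 [-9.87789456e-04  7.34596758e-04]
 [-8.62652664e-06 -1.73602694e-03]]
top -0.1 241 [[-0.079, -0.052, 0.064], [-0.073, -0.046, 0.079], [-0.064, -0.04, 0.081], [-0.055, -0.033, 0.082], [-0.046, -0.026, 0.085]]
top -0.045 777 [[-0.042, -0.06, 0.06], [-0.023, -0.021, 0.062], [-0.007, 0.005, 0.066], [0.007, 0.032, 0.07], [0.019, 0.06, 0.081]]
top 0.02 2380 [[0.024, -0.06, 0.06], [0.056, -0.03, 0.066], [0.08, 0.002, 0.083], [0.088, 0.035, 0.133], [0.105, 0.061, 0.145]]
 z0.05 n40 x [0.07  0.073 0.075] y [-0.05   0.056]
 z0.06 n621 x [0.052 0.066 0.077] y [-0.053  0.059]
 z0.07 n242 x [0.051 0.079 0.083] y [-0.06   0.061]
 z0.08 n205 x [0.059 0.084 0.087] y [-0.06   0.061]
 z0.09 n205 x [0.06  0.088 0.09 ] y [-0.06   0.061]
 z0.10 n37 x [0.059 0.078 0.09 ] y [-0.06   0.062]
 z0.11 n32 x [0.063 0.072 0.092] y [-0.06   0.062]
 z0.12 n29 x [0.067 0.077 0.1  ] y [-0.0
[... 591 characters left out ...]
 0.077 0.083] y [-0.061  0.054]
 z0.08 n70 x [0.055 0.078 0.088] y [-0.061  0.053]
 z0.09 n90 x [0.06  0.083 0.092] y [-0.062  0.05 ]
 z0.10 n82 x [0.064 0.089 0.095] y [-0.061  0.057]
 z0.11 n91 x [0.066 0.089 0.099] y [-0.061  0.046]
 z0.12 n93 x [0.072 0.096 0.103] y [-0.06   0.055]
 z0.13 n435 x [0.085 0.1   0.106] y [-0.06   0.059]
 z0.14 n511 x [0.077 0.086 0.095] y [-0.059  0.058]
[-0.07, -0.03, 0.05] [0.487 0.037 0.05 ]
[0.045, 0, 0.063] [ 0.55  -0.064  0.063]
[0.15, 0, 0.12] [ 0.581 -0.164  0.12 ]
[0.15, 0.061, 0.12] [ 0.639 -0.146  0.12 ]
[0.15, -0.061, 0.12] [ 0.523 -0.182  0.12 ]
rack [[ 0.665 -0.197  0.021]
 [ 0.667 -0.172  0.027]
 [ 0.732 -0.046  0.089]
 [ 0.797  0.17   0.172]]
```

```bash
cat >> h.py <<'E'
from scipy.spatial.transform import Rotation as Ro
try:
    _s=np.load("stand.npz");R=_s["R"];t=_s["t"]
except Exception: pass
def st():
    o=get_obs();q=o["tool_rot"];M=Ro.from_quat([q[1],q[2],q[3],q[0]]).as_matrix();p=o["eef_pos"]
    l=(p[:2]-t)@R;f=o["contact_force"];fl=f[:2]@R
    print("t%.2f tcp %s local %s tipz %.4f F local %s w %.2f"%(o["t"],p.round(4),l.round(4),p[2]-.019,np.r_[fl,f[2]].round(2),o["gripper_width"]))
    return o,M
def to(x,y,z=None):
    p=get_obs()["eef_pos"];d=R@np.array([x,y])+t-p[:2];print("need dxdy",d.round(4), "dz",None if z is None else round(z+.019-p[2],4))
E
python3 - <<'E'
from h import *
o,M=st();print(M.round(3));print("yaw toolY",np.degrees(np.arctan2(M[1,1],M[0,1])),"ey",np.degrees(np.arctan2(R[1,1],R[0,1])),"ex",np.degrees(np.arctan2(R[1,0],R[0,0])))
to(.145,0,.110)
E
```

```text
t0.85 tcp [0.2702 0.6186 0.2196] local [-0.6898 -0.0619] tipz 0.2006 F local [ 1.19  0.1  -0.74] w 1.00
[[-0.     0.4    0.916]
 [ 0.     0.916 -0.4  ]
 [-1.     0.    -0.   ]]
yaw toolY 66.40699889681171 ey 17.464068264092564 ex -72.53593173590744
need dxdy [ 0.3096 -0.7778] dz -0.0906
```

```bash
python3 -m jog '[{"gripper":1,"dx":0.018,"dy":-0.046,"rz":-8},{"gripper":1,"dx":0.036,"dy":-0.092,"rz":-16},{"gripper":1,"dx":0.054,"dy":-0.138,"rz":-24},{"gripper":1,"dx":0.072,"dy":-0.184,"rz":-32},{"gripper":1,"dx":0.09,"dy":-0.23,"rz":-40},{"gripper":1,"dx":0.108,"dy":-0.276,"rz":-49},{"gripper":1,"dx":0.126,"dy":-0.322,"rz":-49},{"gripper":1,"dx":0.144,"dy":-0.368,"rz":-49},{"gripper":1,"dx":0.162,"dy":-0.414,"rz":-49},{"gripper":1,"dx":0.18,"dy":-0.46,"rz":-49}]' | tail -3
python3 -m jog '[{"gripper":1,"dx":0.018,"dy":-0.046},{"gripper":1,"dx":0.036,"dy":-0.092},{"gripper":1,"dx":0.054,"dy":-0.138},{"gripper":1,"dx":0.072,"dy":-0.184},{"gripper":1,"dx":0.09,"dy":-0.23},{"gripper":1,"dx":0.108,"dy":-0.276},{"gripper":1,"dx":0.126,"dy":-0.31},{"gripper":1,"dx":0.13,"dy":-0.318},{"gripper":1,"dx":0.13,"dy":-0.318},{"gripper":1,"dx":0.13,"dy":-0.318}]'|tail -3
python3 - <<'E'
from h import *
o,M=st();print("yaw",np.degrees(np.arctan2(M[1,1],M[0,1])));to(.145,0,.110)
for n in("top","scene"):
    c=read_camera(n);C=cloud(c)
    k=C[np.linalg.norm(C[...,:2]-o["eef_pos"][:2],axis=2)<.045];print(n,np.percentile(k[k[:,2]>.1][:,2],[0.5,2,5,50]) if (k[:,2]>.1).any() else 0)
    cv2.imwrite(f"pics/{n}1.png",c["pixels"])
    if n=="scene":cv2.imwrite("pics/c.png",cv2.resize(c["pixels"][100:350,230:530],(720,600)))
E
```

```text
t0.85 tcp [0.2702 0.6186 0.2196] local [-0.6898 -0.0619] tipz 0.2006 F local [ 1.19  0.1  -0.74] w 1.00
yaw 66.40699889681171
need dxdy [ 0.3096 -0.7778] dz -0.0906
top [0.25125071 0.25996156 0.27978411 0.30997939]
scene [0.24901305 0.25363211 0.26695471 0.36763758]$[0]: bad value
$[0]: bad value
```

View pics/c.png

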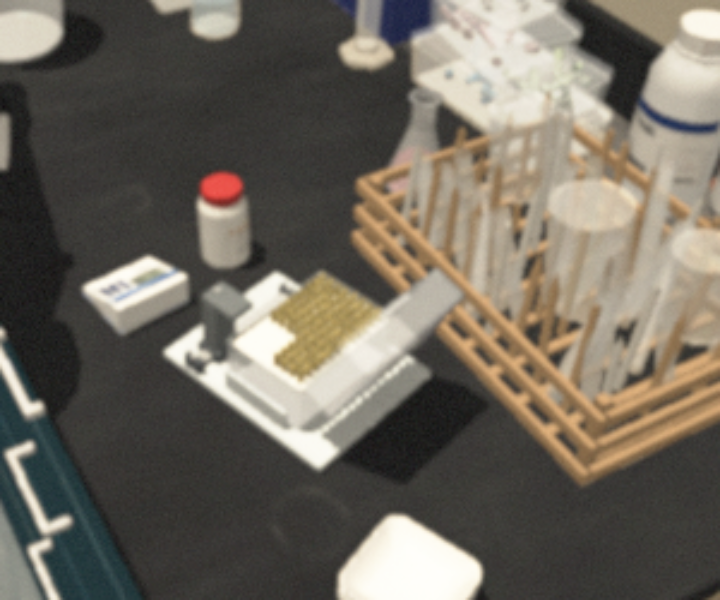

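The picture shows no change, because the moves were refused. I'll retry with every key present.

```bash
python3 -m jog '[{"gripper":1.0,"dx":0.018,"dy":-0.046,"dz":0.0,"rx":0.0,"ry":0.0,"rz":-8.0},{"gripper":1.0,"dx":0.036,"dy":-0.092,"dz":0.0,"rx":0.0,"ry":0.0,"rz":-16.0},{"gripper":1.0,"dx":0.054,"dy":-0.138,"dz":0.0,"rx":0.0,"ry":0.0,"rz":-24.0},{"gripper":1.0,"dx":0.072,"dy":-0.184,"dz":0.0,"rx":0.0,"ry":0.0,"rz":-32.0},{"gripper":1.0,"dx":0.09,"dy":-0.23,"dz":0.0,"rx":0.0,"ry":0.0,"rz":-40.0},{"gripper":1.0,"dx":0.108,"dy":-0.276,"dz":0.0,"rx":0.0,"ry":0.0,"rz":-49.0},{"gripper":1.0,"dx":0.126,"dy":-0.322,"dz":0.0,"rx":0.0,"ry":0.0,"rz":-49.0},{"gripper":1.0,"dx":0.144,"dy":-0.368,"dz":0.0,"rx":0.0,"ry":0.0,"rz":-49.0}]'
```

```text
t: 1.75
eef_pos: [0.4146, 0.2488, 0.22]
tool_rot: [0.57, 0.419, 0.57, -0.418]
contact_force: [1.1, -0.3, -0.0]
gripper_width: 0.002
```

```bash
python3 -m jog '[{"gripper":1.0,"dx":0.018,"dy":-0.046,"dz":0.0,"rx":0.0,"ry":0.0,"rz":0.0},{"gripper":1.0,"dx":0.036,"dy":-0.092,"dz":0.0,"rx":0.0,"ry":0.0,"rz":0.0},{"gripper":1.0,"dx":0.054,"dy":-0.138,"dz":0.0,"rx":0.0,"ry":0.0,"rz":0.0},{"gripper":1.0,"dx":0.072,"dy":-0.184,"dz":0.0,"rx":0.0,"ry":0.0,"rz":0.0},{"gripper":1.0,"dx":0.09,"dy":-0.23,"dz":0.0,"rx":0.0,"ry":0.0,"rz":0.0},{"gripper":1.0,"dx":0.108,"dy":-0.276,"dz":0.0,"rx":0.0,"ry":0.0,"rz":0.0},{"gripper":1.0,"dx":0.13,"dy":-0.322,"dz":0.0,"rx":0.0,"ry":0.0,"rz":0.0},{"gripper":1.0,"dx":0.15,"dy":-0.368,"dz":0.0,"rx":0.0,"ry":0.0,"rz":0.0},{"gripper":1.0,"dx":0.165,"dy":-0.408,"dz":0.0,"rx":0.0,"ry":0.0,"rz":0.0},{"gripper":1.0,"dx":0.165,"dy":-0.408,"dz":0.0,"rx":0.0,"ry":0.0,"rz":0.0}]'
python3 - <<'E'
from h import *
o,M=st();print("yaw",np.degrees(np.arctan2(M[1,1],M[0,1])));to(.145,0,.110)
for n in("top","scene"):
    c=read_camera(n);C=cloud(c)
    k=C[np.linalg.norm(C[...,:2]-o["eef_pos"][:2],axis=2)<.03];k=k[k[:,2]>.15];print(n,len(k),np.percentile(k[:,2],[0.5,2,5,50]) if len(k) else 0)
    if n=="scene":cv2.imwrite("pics/d.png",cv2.resize(c["pixels"][100:350,230:530],(720,600)))
E
```

```text
t: 2.75
eef_pos: [0.5796, -0.1652, 0.2201]
tool_rot: [0.569, 0.42, 0.567, -0.422]
contact_force: [-0.4, -0.0, 0.5]
gripper_width: 0.003
t2.75 tcp [ 0.5796 -0.1652  0.2201] local [ 0.1507 -0.0019] tipz 0.2011 F local [-0.11 -0.43  0.5 ] w 0.00
yaw 16.903075430723757
need dxdy [0.0001 0.006 ] dz -0.0911
top 1712 [0.23944696 0.24594015 0.25796749 0.59998812]
scene 1190 [0.23274397 0.23946062 0.24453064 0.31292332]
```

View pics/d.png

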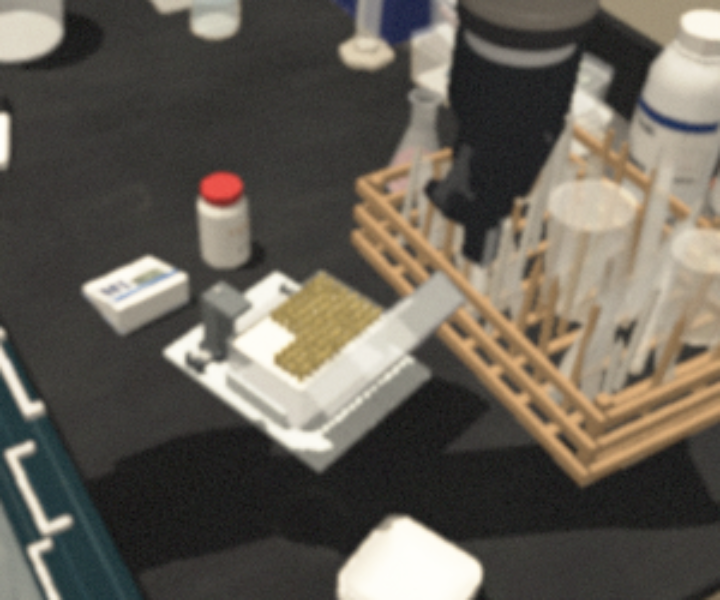

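The fingertips hang behind the lid (tip at about crop (485,270)), and the lid hasn't moved. Next: down, then push in steps.

```bash
python3 -m jog '[{"gripper":1.0,"dx":0.0,"dy":0.0,"dz":-0.03,"rx":0.0,"ry":0.0,"rz":0.0},{"gripper":1.0,"dx":0.0,"dy":0.0,"dz":-0.06,"rx":0.0,"ry":0.0,"rz":0.0},{"gripper":1.0,"dx":0.0,"dy":0.0,"dz":-0.088,"rx":0.0,"ry":0.0,"rz":0.0},{"gripper":1.0,"dx":-0.003,"dy":0.0095,"dz":-0.088,"rx":0.0,"ry":0.0,"rz":0.0},{"gripper":1.0,"dx":-0.006,"dy":0.019,"dz":-0.088,"rx":0.0,"ry":0.0,"rz":0.0},{"gripper":1.0,"dx":-0.009,"dy":0.0285,"dz":-0.088,"rx":0.0,"ry":0.0,"rz":0.0},{"gripper":1.0,"dx":-0.012,"dy":0.038,"dz":-0.088,"rx":0.0,"ry":0.0,"rz":0.0},{"gripper":1.0,"dx":-0.015,"dy":0.0475,"dz":-0.088,"rx":0.0,"ry":0.0,"rz":0.0},{"gripper":1.0,"dx":-0.018,"dy":0.057,"dz":-0.088,"rx":0.0,"ry":0.0,"rz":0.0},{"gripper":1.0,"dx":-0.018,"dy":0.057,"dz":-0.088,"rx":0.0,"ry":0.0,"rz":0.0}]'
python3 - <<'E'
from h import *
o,M=st();to(.015,0,.113)
c=read_camera("top");C=cloud(c).reshape(-1,3);l=np.c_[(C[:,:2]-t)@R,C[:,2]]
for y in(-.05,.05):
  for x in np.arange(-.06,.14,.02):
    k=l[(abs(l[:,1]-y)<.01)&(abs(l[:,0]-x)<.01)];print(y,round(x,2),len(k),np.percentile(k[:,2],95).round(3) if len(k) else '',end='; ')
E
```

```text
t: 3.85
eef_pos: [0.5636, -0.1038, 0.1359]
tool_rot: [0.573, 0.419, 0.566, -0.419]
contact_force: [-2.8, -7.7, 18.7]
gripper_width: -0.001
t3.85 tcp [ 0.5636 -0.1038  0.1359] local [0.0874 0.0012] tipz 0.1169 F local [ 6.45 -5.   18.69] w -0.00
need dxdy [-0.0229  0.0687] dz -0.0039
-0.05 -0.06 122 0.084; -0.05 -0.04 121 0.083; -0.05 -0.02 108 0.575; -0.05 0.0 426 0.597; -0.05 0.02 360 0.601; -0.05 0.04 280 0.597; -0.05 0.06 287 0.585; -0.05 0.08 322 0.565; -0.05 0.1 218 0.546; -0.05 0.12 32 0.003; 0.05 -0.06 76 0.025; 0.05 -0.04 119 0.066; 0.05 -0.02 87 0.071; 0.05 0.0 82 0.07; 0.05 0.02 77 0.071; 0.05 0.04 76 0.07; 0.05 0.06 173 0.514; 0.05 0.08 334 0.508; 0.05 0.1 19 0.241; 0.05 0.12 0 ;
```

```bash
python3 - <<'E'
from h import *
o,M=st();print(o["torque"],M.round(3).tolist())
c=read_camera("scene");d=read_camera("top")
cv2.imwrite("pics/e.png",np.hstack([cv2.resize(c["pixels"][150:350,270:470],(400,400)),cv2.resize(d["pixels"][90:290,280:480],(400,400))]))
st()
E
```

```text
t3.90 tcp [ 0.5637 -0.104   0.1358] local [0.0876 0.0013] tipz 0.1168 F local [ 7.65 -5.01 17.3 ] w -0.00
[-1.77423412  0.53418307 -0.03171863] [[0.008, 0.955, 0.297], [-0.004, 0.297, -0.955], [-1.0, 0.006, 0.006]]
t4.00 tcp [ 0.5638 -0.1043  0.1356] local [0.0879 0.0012] tipz 0.1166 F local [ 7.45 -5.2  18.44] w -0.00
```

View pics/e.png

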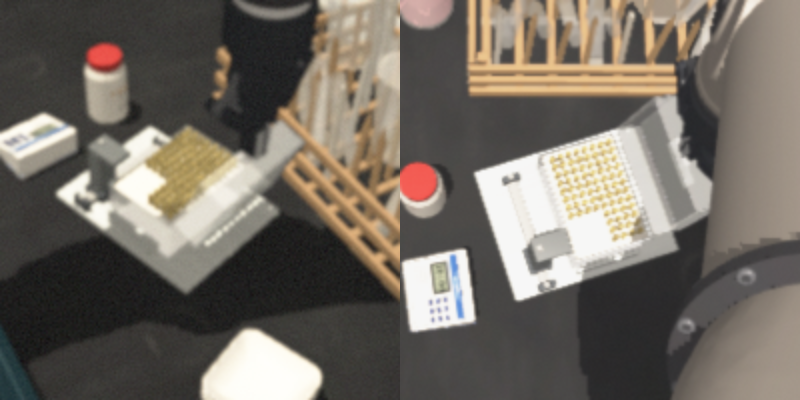

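```bash
python3 - <<'E'
from h import *
for n in("scene","top"):
    c=read_camera(n);C=cloud(c);P=c["pixels"].max(2)
    L=np.c_[(C.reshape(-1,3)[:,:2]-t)@R,C.reshape(-1,3)[:,2]].reshape(400,640,3)
    C0=np.load(n+"0.npy");L0=np.c_[(C0.reshape(-1,3)[:,:2]-t)@R,C0.reshape(-1,3)[:,2]].reshape(400,640,3)
    for nm,X in(("before",L0),("now",L)):
      for ya,yb in((-.06,-.025),(.025,.06)):
        s=(X[...,1]>ya)&(X[...,1]<yb)&(X[...,2]>.075)&(X[...,2]<.16)&(X[...,0]>.03)&(X[...,0]<.13)
        k=X[s];print(n,nm,ya,len(k))
        for z in np.arange(.08,.16,.01):
            q=k[abs(k[:,2]-z)<.005]
            if len(q)>4:print("   z%.2f n%d %s"%(z,len(q),np.percentile(q[:,0],[5,50,95]).round(3)),end='')
        print()
    dark=(P<45)&(abs(L[...,1])<.025)&(L[...,0]>.05)&(L[...,0]<.14)&(L[...,2]>.06)&(L[...,2]<.25)
    print("dark low",dark.sum(),np.percentile(L[dark],[1,5,20,50],axis=0).round(3).tolist() if dark.any() else 0)
    if n=="scene":cv2.imwrite("pics/f.png",cv2.convertScaleAbs(cv2.resize(c["pixels"][160:270,350:460],(770,600),interpolation=cv2.INTER_CUBIC),alpha=1.6,beta=25))
E
```

```text
scene before -0.06 595
   z0.08 n47 [0.054 0.073 0.087]   z0.09 n53 [0.059 0.077 0.092]   z0.10 n47 [0.062 0.08  0.095]   z0.11 n56 [0.066 0.083 0.099]   z0.12 n58 [0.07  0.089 0.103]   z0.13 n158 [0.077 0.099 0.106]   z0.14 n176 [0.077 0.085 0.096]
scene before 0.025 291
   z0.09 n9 [0.089 0.091 0.092]   z0.10 n8 [0.092 0.095 0.095]   z0.11 n8 [0.096 0.099 0.1  ]   z0.12 n10 [0.099 0.102 0.103]   z0.13 n107 [0.094 0.1   0.105]   z0.14 n145 [0.077 0.085 0.094]
scene now -0.06 620
   z0.08 n50 [0.054 0.072 0.086]   z0.09 n55 [0.058 0.075 0.09 ]   z0.10 n60 [0.062 0.083 0.094]   z0.11 n53 [0.065 0.085 0.097]   z0.12 n57 [0.07  0.09  0.101]   z0.13 n133 [0.074 0.098 0.103]   z0.14 n212 [0.075 0.085 0.096]
scene now 0.025 263
   z0.08 n10 [0.083 0.084 0.086]   z0.09 n9 [0.088 0.09  0.09 ]   z0.10 n11 [0.091 0.092 0.094]   z0.11 n11 [0.094 0.096 0.097]   z0.12 n11 [0.098 0.099 0.101]   z0.13 n74 [0.092 0.1   0.104]   z0.14 n137 [0.076 0.087 0.097]
dark low 475 [[0.077, -0.024, 0.161], [0.081, -0.02, 0.169], [0.092, -0.016, 0.199], [0.098, -0.012, 0.219]]
top before -0.06 404
   z0.08 n52 
[... 165 characters left out ...]
82 0.1   0.106]   z0.14 n138 [0.077 0.085 0.094]
top before 0.025 342
   z0.08 n55 [0.081 0.084 0.087]   z0.09 n55 [0.084 0.088 0.09 ]   z0.13 n91 [0.093 0.101 0.106]   z0.14 n137 [0.077 0.085 0.094]
top now -0.06 325
   z0.08 n46 [0.054 0.083 0.085]   z0.09 n48 [0.055 0.086 0.088]   z0.10 n13 [0.057 0.072 0.089]   z0.11 n13 [0.063 0.075 0.092]   z0.12 n13 [0.065 0.075 0.088]   z0.13 n16 [0.071 0.095 0.1  ]   z0.14 n175 [0.074 0.084 0.095]
top now 0.025 251
   z0.08 n45 [0.081 0.083 0.085]   z0.09 n45 [0.083 0.086 0.088]   z0.13 n10 [0.091 0.093 0.096]   z0.14 n150 [0.074 0.083 0.092]
dark low 33 [[0.067, -0.023, 0.177], [0.067, -0.022, 0.183], [0.069, -0.017, 0.193], [0.075, -0.014, 0.224]]
```

View pics/f.png

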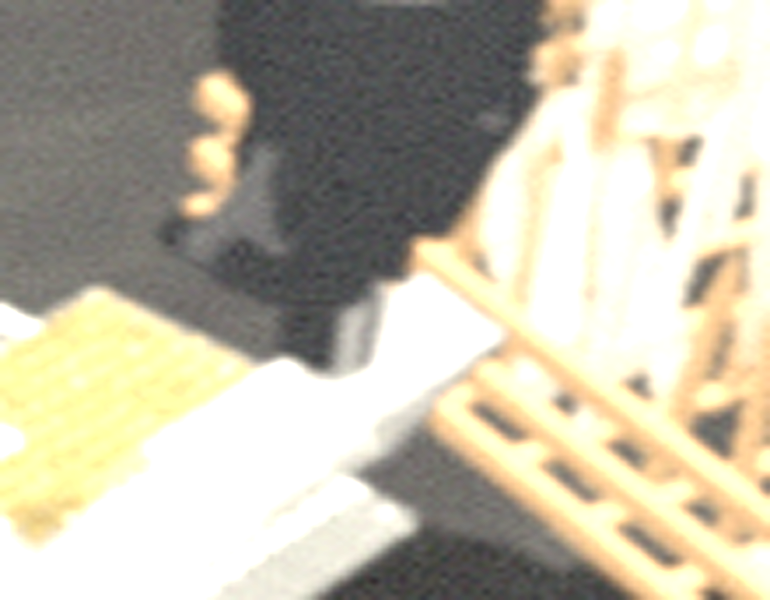

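The lid has barely moved: the tip has ridden onto the upward-facing front wall of the lid, so the fingertips stand higher than I assumed. I'll lift, back off and measure the tip.

```bash
python3 -m jog '[{"gripper":1.0,"dx":0.0,"dy":0.0,"dz":0.015,"rx":0.0,"ry":0.0,"rz":0.0},{"gripper":1.0,"dx":0.0,"dy":0.0,"dz":0.04,"rx":0.0,"ry":0.0,"rz":0.0},{"gripper":1.0,"dx":0.01,"dy":-0.032,"dz":0.04,"rx":0.0,"ry":0.0,"rz":0.0},{"gripper":1.0,"dx":0.02,"dy":-0.064,"dz":0.04,"rx":0.0,"ry":0.0,"rz":0.0},{"gripper":1.0,"dx":0.02,"dy":-0.064,"dz":0.04,"rx":0.0,"ry":0.0,"rz":0.0},{"gripper":1.0,"dx":0.02,"dy":-0.064,"dz":0.04,"rx":0.0,"ry":0.0,"rz":0.0}]'
python3 - <<'E'
from h import *
o,M=st();to(.155,0,.096)
c=read_camera("scene");C=cloud(c)
L=np.c_[(C.reshape(-1,3)[:,:2]-t)@R,C.reshape(-1,3)[:,2]].reshape(400,640,3)
d=np.linalg.norm(C[...,:2]-o["eef_pos"][:2],axis=2)<.03
k=L[d&(L[...,2]>.05)&(L[...,2]<.4)];print(len(k),np.percentile(k[:,2],[0,1,5,20,50]).round(3))
vs,us=np.where(d&(L[...,2]>.05)&(L[...,2]<.23));print(us.min(),us.max(),vs.min(),vs.max())
# expected tip pixel
Wt=o["eef_pos"]-[0,0,.019];Mi=np.linalg.inv(c["cam_to_world"])
for off in(0,.019):
    p=Mi@np.r_[o["eef_pos"]-[0,0,off],1];uv=cv2.projectPoints(p[:3][None],np.zeros(3),np.zeros(3),np.array(c["camera_matrix"]),np.array(c["D"]))[0].ravel();print(off,uv)
cv2.imwrite("pics/g.png",cv2.convertScaleAbs(cv2.resize(c["pixels"][140:260,360:480],(600,600),interpolation=cv2.INTER_CUBIC),alpha=1.5,beta=20))
E
```

```text
t: 4.7
eef_pos: [0.5811, -0.1642, 0.1721]
tool_rot: [0.57, 0.419, 0.57, -0.419]
contact_force: [-0.1, 0.6, 0.1]
gripper_width: 0.003
t4.70 tcp [ 0.5811 -0.1642  0.1721] local [ 0.1502 -0.0002] tipz 0.1531 F local [-0.59  0.08  0.07] w 0.00
need dxdy [ 0.0016 -0.0045] dz -0.0571
831 [0.184 0.189 0.196 0.214 0.254]
420 446 205 232
0 [426.51601894 234.03929203]
0.019 [425.03917183 241.75868595]
```

View pics/g.png

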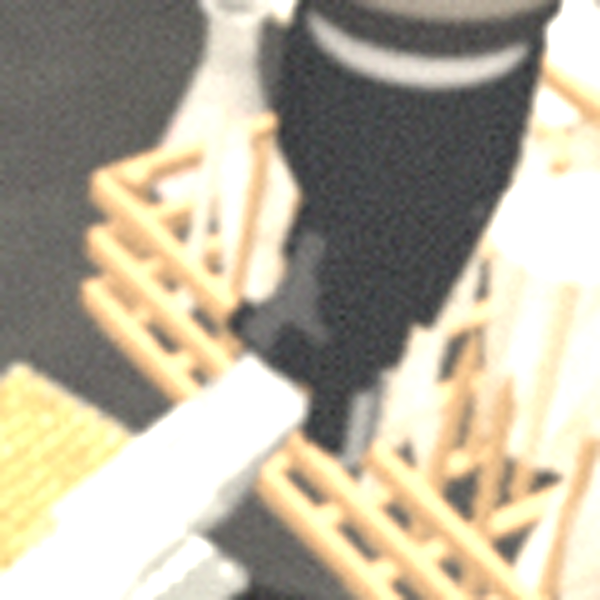

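The finger's lower end is at crop (340,462), i.e. pixel (428,232). That is higher than a tip 19 mm below the TCP would give (row 242). I'll check the finger points directly, including for a lateral offset.

```bash
python3 - <<'E'
from h import *
o,M=st()
c=read_camera("scene");C=cloud(c)
L=np.c_[(C.reshape(-1,3)[:,:2]-t)@R,C.reshape(-1,3)[:,2]].reshape(400,640,3)
print(get_obs()["eef_pos"])
for v in range(212,238,2):
    print(v,[tuple((L[v,u]*1000).astype(int)) for u in range(420,444,4)], c["range_z"][v,428])
d=read_camera("top");C=cloud(d);L=np.c_[(C.reshape(-1,3)[:,:2]-t)@R,C.reshape(-1,3)[:,2]].reshape(400,640,3)
s=(L[...,2]>.14)&(L[...,2]<.25)&(abs(L[...,1])<.04)&(L[...,0]>.11)&(L[...,0]<.2);print("top",s.sum(),np.percentile(L[s],[0,5,50,95],axis=0).round(3).tolist() if s.any() else "")
E
```

```text
t4.75 tcp [ 0.581  -0.1631  0.1718] local [1.492e-01 1.000e-04] tipz 0.1528 F local [-0.72  0.31  0.13] w 0.00
[ 0.5810763  -0.16262101  0.17165217]
212 [(np.int64(160), np.int64(-53), np.int64(264)), (np.int64(160), np.int64(-40), np.int64(255)), (np.int64(155), np.int64(-18), np.int64(237)), (np.int64(159), np.int64(-14), np.int64(238)), (np.int64(157), np.int64(4), np.int64(224)), (np.int64(80), np.int64(169), np.int64(70))] 0.75894296
214 [(np.int64(160), np.int64(-51), np.int64(258)), (np.int64(159), np.int64(-37), np.int64(248)), (np.int64(159), np.int64(-25), np.int64(241)), (np.int64(160), np.int64(-13), np.int64(233)), (np.int64(157), np.int64(5), np.int64(219)), (np.int64(81), np.int64(169), np.int64(64))] 0.75051117
216 [(np.int64(155), np.int64(-42), np.int64(245)), (np.int64(159), np.int64(-36), np.int64(244)), (np.int64(160), np.int64(-25), np.int64(237)), (np.int64(160), np.int64(-11), np.int64(228)), (np.int64(159), np.int64(2), np.int64(218)), (np.int64(82), np.int64(168), np.int64(60))] 0.7519951
218 [(np.int64(96), np.int64(62), np.int64(133)), (np.int64(160), np.i
[... 2226 characters left out ...]
104), np.int64(84))] 0.79539746
234 [(np.int64(54), np.int64(148), np.int64(0)), (np.int64(86), np.int64(108), np.int64(50)), (np.int64(92), np.int64(113), np.int64(52)), (np.int64(73), np.int64(167), np.int64(0)), (np.int64(117), np.int64(99), np.int64(79)), (np.int64(126), np.int64(98), np.int64(85))] 0.9822622
236 [(np.int64(59), np.int64(141), np.int64(2)), (np.int64(87), np.int64(107), np.int64(46)), (np.int64(96), np.int64(108), np.int64(52)), (np.int64(84), np.int64(148), np.int64(15)), (np.int64(118), np.int64(97), np.int64(75)), (np.int64(129), np.int64(94), np.int64(85))] 0.97777355
top 301 [[0.131, -0.04, 0.183], [0.135, -0.031, 0.195], [0.138, -0.006, 0.236], [0.15, 0.03, 0.248]]
```

The finger's lower end measures z≈0.184 with the TCP at 0.172, so the real tip is about 12 mm above the reported TCP, not 19 mm below it. That fits the earlier contact. I'll use the measured value: descend, check, then push.

```bash
python3 -m jog '[{"gripper":1.0,"dx":0.0,"dy":0.0,"dz":-0.03,"rx":0.0,"ry":0.0,"rz":0.0},{"gripper":1.0,"dx":0.0,"dy":0.0,"dz":-0.06,"rx":0.0,"ry":0.0,"rz":0.0},{"gripper":1.0,"dx":0.0,"dy":0.0,"dz":-0.072,"rx":0.0,"ry":0.0,"rz":0.0},{"gripper":1.0,"dx":0.0,"dy":0.0,"dz":-0.072,"rx":0.0,"ry":0.0,"rz":0.0},{"gripper":1.0,"dx":-0.003,"dy":0.0095,"dz":-0.072,"rx":0.0,"ry":0.0,"rz":0.0},{"gripper":1.0,"dx":-0.006,"dy":0.019,"dz":-0.072,"rx":0.0,"ry":0.0,"rz":0.0},{"gripper":1.0,"dx":-0.009,"dy":0.0285,"dz":-0.072,"rx":0.0,"ry":0.0,"rz":0.0},{"gripper":1.0,"dx":-0.012,"dy":0.038,"dz":-0.072,"rx":0.0,"ry":0.0,"rz":0.0},{"gripper":1.0,"dx":-0.012,"dy":0.038,"dz":-0.072,"rx":0.0,"ry":0.0,"rz":0.0}]'
cat >> h.py <<'E'
def lid(n="top"):
    c=read_camera(n);C=cloud(c).reshape(-1,3);L=np.c_[(C[:,:2]-t)@R,C[:,2]];k=L[(abs(L[:,1])<.062)&(L[:,2]>.075)&(L[:,2]<.165)&(L[:,0]>-.045)&(L[:,0]<.13)&~((abs(L[:,1])<.02))]
    k=k[~((k[:,1]<-.02)&(k[:,0]<-.02)&(k[:,2]<.085))]
    print(n,"lid pts",len(k),"x by z:",[(round(z,3),int(((abs(k[:,2]-z)<.005)).sum()),np.percentile(k[abs(k[:,2]-z)<.005,0],[5,95]).round(3).tolist()) for z in np.arange(.08,.165,.01) if (abs(k[:,2]-z)<.005).sum()>5])
    return c
E
python3 - <<'E'
from h import *
st();c=lid("scene");lid("top")
E
```

```text
t: 5.75
eef_pos: [0.5693, -0.1243, 0.1001]
tool_rot: [0.57, 0.418, 0.57, -0.418]
contact_force: [-0.5, 0.1, -0.0]
gripper_width: -0.001
t5.75 tcp [ 0.5693 -0.1243  0.1001] local [0.1086 0.0005] tipz 0.0811 F local [-0.21 -0.44 -0.01] w -0.00
scene lid pts 845 x by z: [(np.float64(0.08), 75, [0.053, 0.083]), (np.float64(0.09), 76, [0.055, 0.085]), (np.float64(0.1), 82, [0.057, 0.088]), (np.float64(0.11), 77, [0.06, 0.09]), (np.float64(0.12), 79, [0.063, 0.093]), (np.float64(0.13), 87, [0.065, 0.095]), (np.float64(0.14), 311, [0.068, 0.095]), (np.float64(0.15), 38, [0.066, 0.077]), (np.float64(0.16), 20, [0.117, 0.121])]
top lid pts 890 x by z: [(np.float64(0.08), 109, [0.054, 0.082]), (np.float64(0.09), 42, [0.052, 0.081]), (np.float64(0.1), 26, [0.054, 0.081]), (np.float64(0.11), 26, [0.056, 0.086]), (np.float64(0.12), 22, [0.058, 0.087]), (np.float64(0.13), 24, [0.06, 0.093]), (np.float64(0.14), 547, [0.067, 0.095]), (np.float64(0.15), 79, [0.065, 0.074]), (np.float64(0.16), 15, [0.096, 0.098])]
```

The lid is turning with very little force, so I'll continue.

```bash
python3 -m jog '[{"gripper":1.0,"dx":-0.003,"dy":0.0095,"dz":0.0,"rx":0.0,"ry":0.0,"rz":0.0},{"gripper":1.0,"dx":-0.006,"dy":0.019,"dz":0.0,"rx":0.0,"ry":0.0,"rz":0.0},{"gripper":1.0,"dx":-0.009,"dy":0.0285,"dz":0.0,"rx":0.0,"ry":0.0,"rz":0.0},{"gripper":1.0,"dx":-0.012,"dy":0.038,"dz":0.0,"rx":0.0,"ry":0.0,"rz":0.0},{"gripper":1.0,"dx":-0.015,"dy":0.0475,"dz":0.0,"rx":0.0,"ry":0.0,"rz":0.0},{"gripper":1.0,"dx":-0.015,"dy":0.0475,"dz":0.0,"rx":0.0,"ry":0.0,"rz":0.0}]'
python3 - <<'E'
from h import *
st();c=lid("scene");lid("top")
E
```

```text
t: 6.45
eef_pos: [0.5539, -0.0764, 0.0997]
tool_rot: [0.57, 0.418, 0.571, -0.418]
contact_force: [-0.0, 0.9, -0.3]
gripper_width: 0.002
t6.45 tcp [ 0.5539 -0.0764  0.0997] local [0.0583 0.0002] tipz 0.0807 F local [-0.89  0.24 -0.3 ] w 0.00
scene lid pts 1473 x by z: [(np.float64(0.08), 55, [0.036, 0.069]), (np.float64(0.09), 248, [0.034, 0.069]), (np.float64(0.1), 264, [0.027, 0.062]), (np.float64(0.11), 232, [0.017, 0.055]), (np.float64(0.12), 180, [0.009, 0.047]), (np.float64(0.13), 183, [-0.003, 0.038]), (np.float64(0.14), 189, [0.002, 0.031]), (np.float64(0.15), 96, [0.013, 0.024]), (np.float64(0.16), 26, [0.066, 0.071])]
top lid pts 1105 x by z: [(np.float64(0.09), 17, [0.015, 0.067]), (np.float64(0.1), 44, [0.032, 0.06]), (np.float64(0.11), 69, [0.026, 0.054]), (np.float64(0.12), 77, [0.012, 0.046]), (np.float64(0.13), 234, [-0.004, 0.038]), (np.float64(0.14), 429, [0.0, 0.03]), (np.float64(0.15), 233, [0.013, 0.024])]
```

```bash
python3 -m jog '[{"gripper":1.0,"dx":-0.003,"dy":0.0095,"dz":0.0,"rx":0.0,"ry":0.0,"rz":0.0},{"gripper":1.0,"dx":-0.006,"dy":0.019,"dz":0.0,"rx":0.0,"ry":0.0,"rz":0.0},{"gripper":1.0,"dx":-0.009,"dy":0.0285,"dz":0.0,"rx":0.0,"ry":0.0,"rz":0.0},{"gripper":1.0,"dx":-0.012,"dy":0.038,"dz":0.0,"rx":0.0,"ry":0.0,"rz":0.0},{"gripper":1.0,"dx":-0.0135,"dy":0.043,"dz":0.0,"rx":0.0,"ry":0.0,"rz":0.0},{"gripper":1.0,"dx":-0.0135,"dy":0.043,"dz":0.0,"rx":0.0,"ry":0.0,"rz":0.0}]'
python3 - <<'E'
from h import *
st();c=lid("scene");lid("top")
E
```

```text
t: 7.15
eef_pos: [0.5402, -0.0343, 0.0994]
tool_rot: [0.57, 0.418, 0.571, -0.418]
contact_force: [-0.8, 0.3, 0.7]
gripper_width: 0.001
t7.15 tcp [ 0.5402 -0.0343  0.0994] local [ 0.014  -0.0002] tipz 0.0804 F local [-0.52 -0.71  0.74] w 0.00
scene lid pts 1572 x by z: [(np.float64(0.08), 98, [-0.0, 0.05]), (np.float64(0.09), 169, [-0.023, 0.053]), (np.float64(0.1), 617, [-0.008, 0.051]), (np.float64(0.11), 487, [-0.012, 0.024]), (np.float64(0.12), 174, [-0.024, -0.005]), (np.float64(0.16), 26, [0.02, 0.027])]
top lid pts 675 x by z: [(np.float64(0.09), 38, [-0.034, -0.031]), (np.float64(0.1), 96, [-0.033, -0.029]), (np.float64(0.11), 229, [-0.029, 0.01]), (np.float64(0.12), 312, [-0.026, -0.006])]
```

The lid is at about 0.4 rad. Next I lift, move over the front and push down.

```bash
python3 -m jog '[{"gripper":1.0,"dx":0.0,"dy":0.0,"dz":0.02,"rx":0.0,"ry":0.0,"rz":0.0},{"gripper":1.0,"dx":0.0,"dy":0.0,"dz":0.04,"rx":0.0,"ry":0.0,"rz":0.0},{"gripper":1.0,"dx":-0.003,"dy":0.018,"dz":0.04,"rx":0.0,"ry":0.0,"rz":0.0},{"gripper":1.0,"dx":-0.006,"dy":0.036,"dz":0.04,"rx":0.0,"ry":0.0,"rz":0.0},{"gripper":1.0,"dx":-0.006,"dy":0.036,"dz":0.03,"rx":0.0,"ry":0.0,"rz":0.0},{"gripper":1.0,"dx":-0.006,"dy":0.036,"dz":0.02,"rx":0.0,"ry":0.0,"rz":0.0},{"gripper":1.0,"dx":-0.006,"dy":0.036,"dz":0.01,"rx":0.0,"ry":0.0,"rz":0.0},{"gripper":1.0,"dx":-0.006,"dy":0.036,"dz":0.0,"rx":0.0,"ry":0.0,"rz":0.0},{"gripper":1.0,"dx":-0.006,"dy":0.036,"dz":-0.005,"rx":0.0,"ry":0.0,"rz":0.0},{"gripper":1.0,"dx":-0.006,"dy":0.036,"dz":-0.009,"rx":0.0,"ry":0.0,"rz":0.0}]'
python3 - <<'E'
from h import *
st();c=lid("scene");lid("top")
E
```

```text
t: 8.25
eef_pos: [0.5344, -0.0005, 0.0898]
tool_rot: [0.57, 0.419, 0.57, -0.419]
contact_force: [-0.0, 0.2, -0.3]
gripper_width: -0.0
t8.25 tcp [ 5.344e-01 -5.000e-04  8.980e-02] local [-0.0199  0.0044] tipz 0.0708 F local [-0.2   0.02 -0.35] w -0.00
scene lid pts 1658 x by z: [(np.float64(0.08), 172, [-0.013, 0.045]), (np.float64(0.09), 207, [-0.028, 0.046]), (np.float64(0.1), 1207, [-0.031, 0.042]), (np.float64(0.15), 28, [-0.013, -0.008]), (np.float64(0.16), 44, [-0.012, -0.007])]
top lid pts 48 x by z: [(np.float64(0.08), 10, [-0.038, -0.037]), (np.float64(0.09), 13, [-0.038, -0.036]), (np.float64(0.1), 25, [-0.037, -0.033])]
```

```bash
python3 -m jog '[{"gripper":1.0,"dx":0.0,"dy":0.0,"dz":-0.002,"rx":0.0,"ry":0.0,"rz":0.0},{"gripper":1.0,"dx":0.0,"dy":0.0,"dz":-0.004,"rx":0.0,"ry":0.0,"rz":0.0},{"gripper":1.0,"dx":0.0,"dy":0.0,"dz":-0.006,"rx":0.0,"ry":0.0,"rz":0.0},{"gripper":1.0,"dx":0.0,"dy":0.0,"dz":-0.006,"rx":0.0,"ry":0.0,"rz":0.0}]'
python3 -m jog '[{"gripper":1.0,"dx":0.0,"dy":0.0,"dz":-0.001,"rx":0.0,"ry":0.0,"rz":0.0},{"gripper":1.0,"dx":0.0,"dy":0.0,"dz":-0.001,"rx":0.0,"ry":0.0,"rz":0.0}]'
python3 -m jog '[{"gripper":1.0,"dx":0.0,"dy":0.0,"dz":-0.001,"rx":0.0,"ry":0.0,"rz":0.0},{"gripper":1.0,"dx":0.0,"dy":0.0,"dz":-0.001,"rx":0.0,"ry":0.0,"rz":0.0}]'
```

```text
t: 8.75
eef_pos: [0.5346, 0.0002, 0.0845]
tool_rot: [0.57, 0.419, 0.57, -0.419]
contact_force: [-0.3, 0.2, 0.5]
gripper_width: -0.003
t: 8.95
eef_pos: [0.5347, 0.0001, 0.0838]
tool_rot: [0.57, 0.419, 0.57, -0.419]
contact_force: [-1.1, 0.4, 1.4]
gripper_width: -0.002
t: 9.15
eef_pos: [0.5349, 0.0002, 0.0836]
tool_rot: [0.57, 0.419, 0.57, -0.418]
contact_force: [-3.3, 1.8, 11.0]
gripper_width: 0.001
```

The force rises sharply with the tip at about 0.095, which is the shut height. I'll press one step more, lift and check.

```bash
python3 -m jog '[{"gripper":1.0,"dx":0.0,"dy":0.0,"dz":-0.001,"rx":0.0,"ry":0.0,"rz":0.0},{"gripper":1.0,"dx":0.0,"dy":0.0,"dz":-0.001,"rx":0.0,"ry":0.0,"rz":0.0},{"gripper":1.0,"dx":0.0,"dy":0.0,"dz":-0.001,"rx":0.0,"ry":0.0,"rz":0.0}]'
python3 -m jog '[{"gripper":1.0,"dx":0.0,"dy":0.0,"dz":0.02,"rx":0.0,"ry":0.0,"rz":0.0},{"gripper":1.0,"dx":0.0,"dy":0.0,"dz":0.06,"rx":0.0,"ry":0.0,"rz":0.0},{"gripper":1.0,"dx":-0.04,"dy":0.0,"dz":0.06,"rx":0.0,"ry":0.0,"rz":0.0},{"gripper":1.0,"dx":-0.085,"dy":0.01,"dz":0.06,"rx":0.0,"ry":0.0,"rz":0.0},{"gripper":1.0,"dx":-0.085,"dy":0.01,"dz":0.06,"rx":0.0,"ry":0.0,"rz":0.0},{"gripper":1.0,"dx":-0.085,"dy":0.01,"dz":0.06,"rx":0.0,"ry":0.0,"rz":0.0}]'
python3 - <<'E'
from h import *
st()
for n in("scene","top"):
    c=read_camera(n);C=cloud(c).reshape(-1,3);L=np.c_[(C[:,:2]-t)@R,C[:,2]]
    for x in(-.025,0,.025,.04):
        k=L[(abs(L[:,0]-x)<.008)&(abs(L[:,1]-.02)<.035)&(L[:,2]<.12)&(L[:,2]>.05)];print(n,x,len(k),np.percentile(k[:,2],[10,50,90]).round(4) if len(k) else '')
    k=L[(L[:,2]>.074)&(L[:,2]<.086)&(L[:,0]<-.05)&(L[:,0]>-.085)&(abs(L[:,1])<.07)];print("catch y",len(k),np.percentile(k,[3,97],axis=0).round(4).tolist() if len(k) else '')
    cv2.imwrite(f"pics/{n}h.png",c["pixels"])
    if n=="top":cv2.imwrite("pics/h.png",cv2.resize(c["pixels"][110:280,270:490],(770,595)))
to(-.07,-.08)
E
```

```text
t: 9.45
eef_pos: [0.535, 0.0003, 0.0833]
tool_rot: [0.57, 0.419, 0.57, -0.418]
contact_force: [-5.6, 0.1, 19.9]
gripper_width: 0.003
t: 10.05
eef_pos: [0.449, 0.0105, 0.1417]
tool_rot: [0.57, 0.419, 0.57, -0.418]
contact_force: [0.9, 0.2, -0.2]
gripper_width: -0.001
t10.05 tcp [0.449  0.0105 0.1417] local [-0.0561 -0.0737] tipz 0.1227 F local [ 0.05  0.88 -0.23] w -0.00
scene -0.025 177 [0.0946 0.0959 0.0976]
scene 0 185 [0.0948 0.0962 0.0975]
scene 0.025 195 [0.0946 0.096  0.0974]
scene 0.04 470 [0.0576 0.0831 0.0966]
catch y 143 [[-0.0782, -0.0514, 0.0755], [-0.0508, -0.0268, 0.0836]]
top -0.025 0 
top 0 0 
top 0.025 0 
top 0.04 0 
catch y 84 [[-0.0793, -0.0512, 0.0771], [-0.0669, -0.0262, 0.0846]]
need dxdy [-0.0121  0.0117] dz None
```

View pics/h.png

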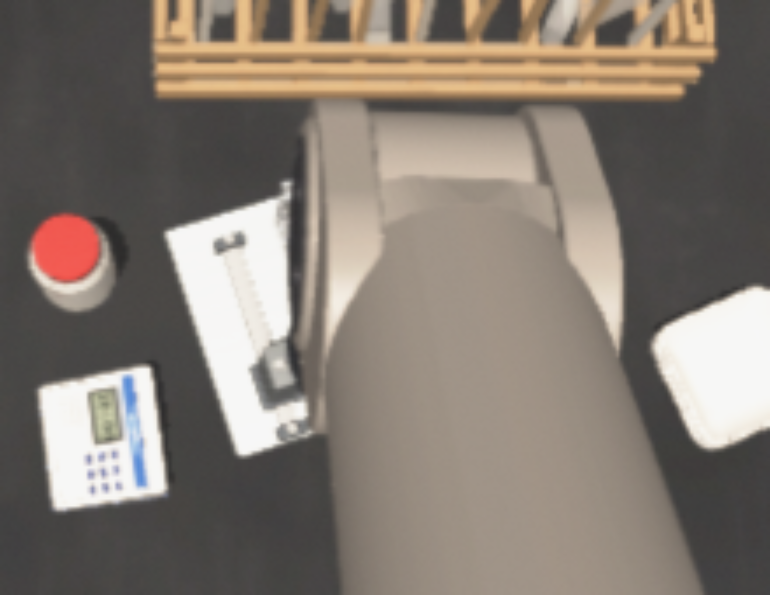

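The lid top reads 0.096 everywhere, so it is shut flat. The top view shows the catch still at the near end (crop (278,375)), with its near face at local y≈-0.0515. I'll go in behind it.

```bash
python3 -m jog '[{"gripper":1.0,"dx":-0.014,"dy":0.011,"dz":0.0,"rx":0.0,"ry":0.0,"rz":0.0},{"gripper":1.0,"dx":-0.014,"dy":0.011,"dz":-0.03,"rx":0.0,"ry":0.0,"rz":0.0},{"gripper":1.0,"dx":-0.014,"dy":0.011,"dz":-0.06,"rx":0.0,"ry":0.0,"rz":0.0},{"gripper":1.0,"dx":-0.014,"dy":0.011,"dz":-0.085,"rx":0.0,"ry":0.0,"rz":0.0},{"gripper":1.0,"dx":-0.014,"dy":0.011,"dz":-0.105,"rx":0.0,"ry":0.0,"rz":0.0},{"gripper":1.0,"dx":-0.014,"dy":0.011,"dz":-0.105,"rx":0.0,"ry":0.0,"rz":0.0},{"gripper":1.0,"dx":-0.014,"dy":0.011,"dz":-0.105,"rx":0.0,"ry":0.0,"rz":0.0}]'
python3 - <<'E'
from h import *
o,M=st();c=read_camera("scene");C=cloud(c);L=np.c_[(C.reshape(-1,3)[:,:2]-t)@R,C.reshape(-1,3)[:,2]].reshape(400,640,3)
s=(L[...,0]>-.1)&(L[...,0]<-.045)&(L[...,1]>-.12)&(L[...,1]<-.055)&(L[...,2]>.03)&(L[...,2]<.09)
print(s.sum(),np.percentile(L[s],[1,50,99],axis=0).round(3).tolist())
cv2.imwrite("pics/i.png",cv2.convertScaleAbs(cv2.resize(c["pixels"][170:290,270:420],(750,600),interpolation=cv2.INTER_CUBIC),alpha=1.3,beta=15))
E
```

```text
t: 10.85
eef_pos: [0.4366, 0.0206, 0.0366]
tool_rot: [0.57, 0.419, 0.57, -0.419]
contact_force: [0.7, 0.9, -0.6]
gripper_width: -0.005
t10.85 tcp [0.4366 0.0206 0.0366] local [-0.0695 -0.0826] tipz 0.0176 F local [-0.64  0.92 -0.62] w -0.00
157 [[-0.076, -0.098, 0.05], [-0.062, -0.088, 0.07], [-0.058, -0.069, 0.089]]
```

View pics/i.png

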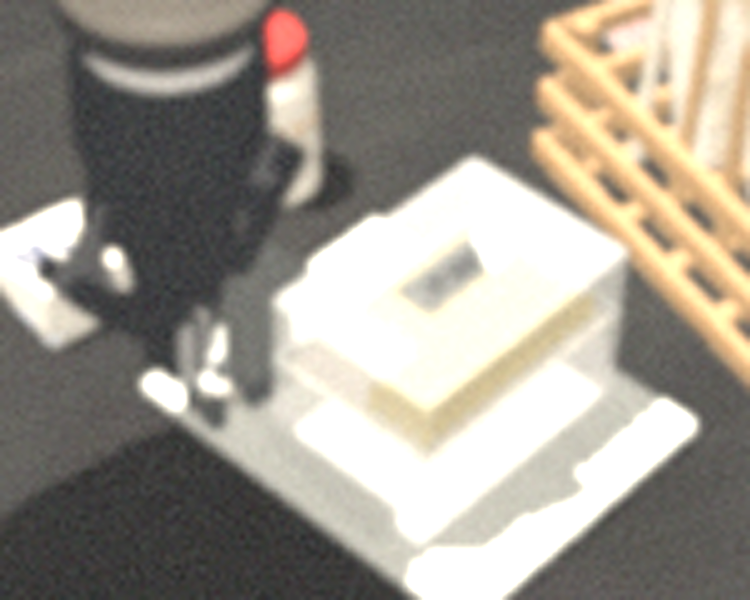

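The lid is shut, and the finger stands just behind the post (crop (200,350)) with its tip clear of the rail. Now the push along +y.

```bash
python3 -m jog '[{"gripper":1.0,"dx":0.005,"dy":0.0016,"dz":0.0,"rx":0.0,"ry":0.0,"rz":0.0},{"gripper":1.0,"dx":0.01,"dy":0.0031,"dz":0.0,"rx":0.0,"ry":0.0,"rz":0.0},{"gripper":1.0,"dx":0.015,"dy":0.0047,"dz":0.0,"rx":0.0,"ry":0.0,"rz":0.0},{"gripper":1.0,"dx":0.02,"dy":0.0063,"dz":0.0,"rx":0.0,"ry":0.0,"rz":0.0},{"gripper":1.0,"dx":0.025,"dy":0.0079,"dz":0.0,"rx":0.0,"ry":0.0,"rz":0.0},{"gripper":1.0,"dx":0.03,"dy":0.0094,"dz":0.0,"rx":0.0,"ry":0.0,"rz":0.0},{"gripper":1.0,"dx":0.035,"dy":0.011,"dz":0.0,"rx":0.0,"ry":0.0,"rz":0.0},{"gripper":1.0,"dx":0.04,"dy":0.0126,"dz":0.0,"rx":0.0,"ry":0.0,"rz":0.0},{"gripper":1.0,"dx":0.044,"dy":0.0138,"dz":0.0,"rx":0.0,"ry":0.0,"rz":0.0},{"gripper":1.0,"dx":0.044,"dy":0.0138,"dz":0.0,"rx":0.0,"ry":0.0,"rz":0.0}]'
cat >> h.py <<'E'
def catch():
  for n in("top","scene"):
    c=read_camera(n);C=cloud(c).reshape(-1,3);L=np.c_[(C[:,:2]-t)@R,C[:,2]]
    k=L[(L[:,2]>.074)&(L[:,2]<.086)&(L[:,0]<-.05)&(L[:,0]>-.085)&(abs(L[:,1])<.07)];print("catch",n,len(k),np.percentile(k,[3,97],axis=0).round(4).tolist() if len(k) else '')
E
python3 - <<'E'
from h import *
st();catch()
E
```

```text
t: 11.9
eef_pos: [0.4805, 0.0352, 0.0366]
tool_rot: [0.57, 0.419, 0.57, -0.418]
contact_force: [-0.4, -0.2, -0.7]
gripper_width: 0.005
t11.90 tcp [0.4805 0.0352 0.0366] local [-0.0701 -0.0363] tipz 0.0176 F local [ 0.06 -0.47 -0.72] w 0.00
catch top 0 
catch scene 125 [[-0.07, -0.0506, 0.0747], [-0.0515, 0.0021, 0.0844]]
```

```bash
python3 -m jog '[{"gripper":1.0,"dx":0.003,"dy":0.0009,"dz":0.0,"rx":0.0,"ry":0.0,"rz":0.0},{"gripper":1.0,"dx":0.006,"dy":0.0019,"dz":0.0,"rx":0.0,"ry":0.0,"rz":0.0},{"gripper":1.0,"dx":0.008,"dy":0.0025,"dz":0.0,"rx":0.0,"ry":0.0,"rz":0.0},{"gripper":1.0,"dx":0.008,"dy":0.0025,"dz":0.0,"rx":0.0,"ry":0.0,"rz":0.0}]'
python3 -m jog '[{"gripper":1.0,"dx":0.001,"dy":0.0003,"dz":0.0,"rx":0.0,"ry":0.0,"rz":0.0},{"gripper":1.0,"dx":0.001,"dy":0.0003,"dz":0.0,"rx":0.0,"ry":0.0,"rz":0.0}]'
python3 - <<'E'
from h import *
for i in range(2):st();catch()
E
```

```text
t: 12.4
eef_pos: [0.4881, 0.0374, 0.0366]
tool_rot: [0.57, 0.419, 0.57, -0.418]
contact_force: [-0.5, -0.0, -0.5]
gripper_width: -0.003
t: 12.6
eef_pos: [0.4888, 0.0377, 0.0366]
tool_rot: [0.57, 0.419, 0.57, -0.419]
contact_force: [0.2, -0.9, -0.7]
gripper_width: -0.002
t12.60 tcp [0.4888 0.0377 0.0366] local [-0.0701 -0.0277] tipz 0.0176 F local [ 0.9  -0.06 -0.72] w -0.00
catch top 0 
catch scene 125 [[-0.0688, -0.0412, 0.0748], [-0.0511, 0.0103, 0.0847]]
t12.70 tcp [0.4888 0.0377 0.0366] local [-0.0701 -0.0277] tipz 0.0176 F local [ 0.24 -0.46 -0.52] w -0.00
catch top 0 
catch scene 120 [[-0.0706, -0.0417, 0.075], [-0.0512, 0.0097, 0.0839]]
```

```bash
for i in 1; do python3 -m jog '[{"gripper":1.0,"dx":0.001,"dy":0.0003,"dz":0.0,"rx":0.0,"ry":0.0,"rz":0.0},{"gripper":1.0,"dx":0.001,"dy":0.0003,"dz":0.0,"rx":0.0,"ry":0.0,"rz":0.0}]' | grep -E "eef|force"; done
python3 -m jog '[{"gripper":1.0,"dx":0.001,"dy":0.0003,"dz":0.0,"rx":0.0,"ry":0.0,"rz":0.0},{"gripper":1.0,"dx":0.001,"dy":0.0003,"dz":0.0,"rx":0.0,"ry":0.0,"rz":0.0}]' | grep -E "eef|force"
python3 - <<'E'
from h import *
st();catch();st()
E
```

```text
eef_pos: [0.4897, 0.038, 0.0366]
contact_force: [-0.7, -0.7, 0.0]
eef_pos: [0.4904, 0.0383, 0.0366]
contact_force: [-1.7, -1.0, 1.2]
t13.20 tcp [0.4904 0.0383 0.0366] local [-0.0701 -0.0259] tipz 0.0176 F local [ 0.49 -1.89  1.24] w 0.00
catch top 0 
catch scene 126 [[-0.0686, -0.0403, 0.075], [-0.0508, 0.0113, 0.085]]
t13.30 tcp [0.4904 0.0382 0.0365] local [-0.0701 -0.026 ] tipz 0.0175 F local [ 0.27 -2.28  0.44] w 0.00
```

```bash
python3 -m jog '[{"gripper":1.0,"dx":0.001,"dy":0.0003,"dz":0.0,"rx":0.0,"ry":0.0,"rz":0.0},{"gripper":1.0,"dx":0.001,"dy":0.0003,"dz":0.0,"rx":0.0,"ry":0.0,"rz":0.0}]' | grep -E "eef|force"
python3 - <<'E'
from h import *
st();catch();st()
E
```

```text
eef_pos: [0.4905, 0.0383, 0.0364]
contact_force: [-4.7, -1.5, 4.5]
t13.50 tcp [0.4905 0.0383 0.0364] local [-0.0701 -0.0259] tipz 0.0174 F local [ 0.02 -4.98  4.46] w 0.00
catch top 0 
catch scene 122 [[-0.0697, -0.0397, 0.0745], [-0.0511, 0.0115, 0.0854]]
t13.60 tcp [0.4905 0.0383 0.0364] local [-0.0701 -0.0259] tipz 0.0174 F local [-0.   -4.6   4.11] w -0.00
```

The motion has halted while the force climbs to about 5 N, so the catch is at its stop after about 38 mm of travel from a start near 12 mm. I'll back off, go up and away, then check.

```bash
python3 -m jog '[{"gripper":1.0,"dx":-0.015,"dy":-0.005,"dz":0.0,"rx":0.0,"ry":0.0,"rz":0.0},{"gripper":1.0,"dx":-0.03,"dy":-0.01,"dz":0.0,"rx":0.0,"ry":0.0,"rz":0.0},{"gripper":1.0,"dx":-0.03,"dy":-0.01,"dz":0.04,"rx":0.0,"ry":0.0,"rz":0.0},{"gripper":1.0,"dx":-0.03,"dy":-0.01,"dz":0.08,"rx":0.0,"ry":0.0,"rz":0.0},{"gripper":1.0,"dx":-0.03,"dy":-0.01,"dz":0.12,"rx":0.0,"ry":0.0,"rz":0.0},{"gripper":1.0,"dx":-0.03,"dy":-0.01,"dz":0.16,"rx":0.0,"ry":0.0,"rz":0.0},{"gripper":1.0,"dx":-0.03,"dy":0.035,"dz":0.18,"rx":0.0,"ry":0.0,"rz":0.0},{"gripper":1.0,"dx":-0.03,"dy":0.08,"dz":0.18,"rx":0.0,"ry":0.0,"rz":0.0},{"gripper":1.0,"dx":-0.03,"dy":0.125,"dz":0.18,"rx":0.0,"ry":0.0,"rz":0.0},{"gripper":1.0,"dx":-0.03,"dy":0.17,"dz":0.18,"rx":0.0,"ry":0.0,"rz":0.0}]'
python3 -m jog '[{"gripper":1.0,"dx":0.0,"dy":0.045,"dz":0.0,"rx":0.0,"ry":0.0,"rz":0.0},{"gripper":1.0,"dx":-0.01,"dy":0.09,"dz":0.0,"rx":0.0,"ry":0.0,"rz":0.0},{"gripper":1.0,"dx":-0.02,"dy":0.135,"dz":0.0,"rx":0.0,"ry":0.0,"rz":0.0},{"gripper":1.0,"dx":-0.03,"dy":0.18,"dz":0.0,"rx":0.0,"ry":0.0,"rz":0.0},{"gripper":1.0,"dx":-0.04,"dy":0.22,"dz":0.0,"rx":0.0,"ry":0.0,"rz":0.0},{"gripper":1.0,"dx":-0.04,"dy":0.22,"dz":0.0,"rx":0.0,"ry":0.0,"rz":0.0}]'
python3 - <<'E'
from h import *
st();catch()
ims=[]
for n in("scene","top"):
    c=read_camera(n);C=cloud(c).reshape(-1,3);L=np.c_[(C[:,:2]-t)@R,C[:,2]]
    for x in(-.025,0,.025):
        k=L[(abs(L[:,0]-x)<.008)&(abs(L[:,1])<.055)&(L[:,2]<.12)&(L[:,2]>.05)];print(n,x,len(k),np.percentile(k[:,2],[10,50,90]).round(4) if len(k) else '')
    for l in("jar","boats","timer"):
        r=cut_out(n,l)
        for d in r[:2]:print(l,round(d["conf"],2),np.round(d["box"]))
    ims.append(c["pixels"])
cv2.imwrite("pics/j.png",np.hstack([cv2.resize(ims[0][160:310,270:420],(400,400)),cv2.resize(ims[1][120:270,280:430],(400,400))]))
E
```

```text
t: 14.6
eef_pos: [0.4621, 0.211, 0.2174]
tool_rot: [0.57, 0.42, 0.57, -0.418]
contact_force: [0.8, -0.4, 0.5]
gripper_width: -0.003
t: 15.2
eef_pos: [0.418, 0.4364, 0.2162]
tool_rot: [0.571, 0.417, 0.573, -0.415]
contact_force: [-0.0, -0.2, -1.1]
gripper_width: -0.0
t15.20 tcp [0.418  0.4364 0.2162] local [-0.4717  0.0245] tipz 0.1972 F local [ 0.17 -0.06 -1.1 ] w -0.00
catch top 185 [[-0.0789, -0.0124, 0.0776], [-0.0513, 0.0121, 0.0847]]
catch scene 134 [[-0.0784, -0.0133, 0.0761], [-0.0505, 0.012, 0.0839]]
scene -0.025 286 [0.0945 0.0961 0.0975]
scene 0 297 [0.0946 0.0963 0.0979]
scene 0.025 320 [0.0945 0.096  0.0975]
boats 0.79 [401. 342.  57.  59.]
boats 0.24 [354. 248. 114.  96.]
timer 0.69 [287. 223.  41.  28.]
top -0.025 422 [0.0939 0.096  0.0981]
top 0 418 [0.0941 0.096  0.0981]
top 0.025 416 [0.0935 0.0958 0.0979]
jar 0.95 [291. 186.  28.  26.]
boats 0.96 [479. 215.  48.  45.]
boats 0.54 [367. 194.  98.  90.]
timer 0.62 [300. 236.  38.  41.]
```

View pics/j.png

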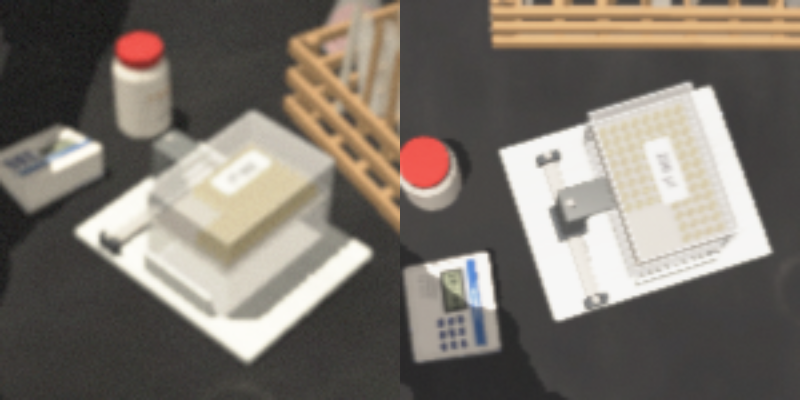

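The picture shows the lid flat and the catch nose over the middle of its front (right crop (585,200)). The plate corner is still at pixel (317.5,176), as at the start.

```bash
python3 -c "
from station import hand_in
print(hand_in())"
```

```text
the job is handed in; nothing more can be done
None
```

The lid is fully shut and the catch is home over its tab. I pushed the lid over from behind and pressed it down first, then pushed the catch along its rail. The job was handed in at about 15.5 s with the hand clear.

**Last checks**
- **Lid:** the top is flat at 0.096 m everywhere in both cameras. It should be 0.095 m when shut.
- **Catch:** its centre is at y ≈ 0 mm on the stand, over the tab. It moved about 38.5 mm and stopped dead while the push force rose to about 5 N.
- **Stand and neighbours:** one plate corner is at the same pixel as at the start. The jar, boats and timer show no movement beyond the spread of the detector, though the scene camera's detector missed the jar in the last picture.
- **Contact:** after retreating, the wrist force reads about 1 N, which is within its noise.

**What went wrong or disagreed**
- The first two move commands were refused because some row keys were missing. Nothing moved.
- The fingertips measured about 12 mm above the reported TCP, not 19 mm ahead of it as stated. Because of that, the first push on the lid rode up onto its front wall with about 19 N upward. I backed off, used the measured height, and the second push worked.
- The peak force I read was about 20 N, while pressing the lid down.

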